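Set the stock tags on the collar bins

TASK

Every bin on the rack has a hinged stock tag on its front: standing up it shows its green face, folded down towards the robot it shows red. With a fingertip, lightly push over the tags that are wrong, so that only the bins full of pump collars show green and the empty or nearly empty bins show red, each tag resting on its stop. Leave the tags that are already right as they are, do not lift or shift the bins, and do not disturb the loose things on the table.

Things in the scene. Friction and masses are not known exactly. Their poses are not given: they have to be found in the camera images.
- rack: grey sheet-steel bin rack, 112 deep x 344 wide, its tray floor 12 mm above the table, louvred back panel up to 111 mm at its +x side. Origin: centre of its underside on the table. Its -x side (front, where the tags hang) faces the robot, +y is its left. The four bins stand side by side on it, 84 mm apart, between 9 mm high ribs
- bin_cream: loose dark sheet-steel parts bin, 100 deep x 78 wide x 76 high (front lip 42, back 80), about 0.35 to 0.75 kg, heaped full with cream-coloured pump collars. Origin: centre of its underside (12 mm above the table); -x is its front, +z up. A tag holder is fixed to its front: an upright red plate 66 wide that leans back 22 degrees from upright and ends 81 mm above the bin's underside, with a hinged tag before it
- bin_white: loose dark sheet-steel parts bin, 100 deep x 78 wide x 76 high (front lip 42, back 80), about 0.35 to 0.75 kg, heaped full with white pump collars. Origin: centre of its underside (12 mm above the table); -x is its front, +z up. A tag holder is fixed to its front: an upright red plate 66 wide that leans back 22 degrees from upright and ends 81 mm above the bin's underside, with a hinged tag before it
- bin_few: loose dark sheet-steel parts bin, 100 deep x 78 wide x 76 high (front lip 42, back 80), about 0.35 to 0.75 kg, nearly empty: only two cream collars lie on its floor. Origin: centre of its underside (12 mm above the table); -x is its front, +z up. A tag holder is fixed to its front: an upright red plate 66 wide that leans back 22 degrees from upright and ends 81 mm above the bin's underside, with a hinged tag before it
- bin_bare: loose dark sheet-steel parts bin, 100 deep x 78 wide x 76 high (front lip 42, back 80), about 0.35 to 0.75 kg, empty. Origin: centre of its underside (12 mm above the table); -x is its front, +z up. A tag holder is fixed to its front: an upright red plate 66 wide that leans back 22 degrees from upright and ends 81 mm above the bin's underside, with a hinged tag before it
- tag_cream (a joint): hinge of the stock tag of bin_cream, rad. 0 = folded down towards the robot on its stop, sloping 18 degrees upward to its free edge, red side up; 1.64 = standing up, leaning 22 degrees back against the plate, green side to the robot (upright at 1.26). It swings freely (30 g, light friction, about 0.2 N at the edge moves it) and drops by its own weight to whichever stop it leans to. The tag is 58 wide, 80 from hinge to free edge, 3 thick
- tag_cream_edge (a point): middle of the free edge of the tag of bin_cream: centre line of its rolled rim, 7 mm thick, 76.5 mm from the hinge. When up it stands about 113 mm above the table and 24 mm beyond the top of the plate, with free space behind it above the bin's front; when down it is about 66 mm above the table with nothing below it
- tag_cream_hinge (a point): middle of the hinge line of the tag of bin_cream, which runs along the bin's y, 42 mm above the table
- tag_white (a joint): hinge of the stock tag of bin_white, rad. 0 = folded down towards the robot on its stop, sloping 18 degrees upward to its free edge, red side up; 1.64 = standing up, leaning 22 degrees back against the plate, green side to the robot (upright at 1.26). It swings freely (30 g, light friction, about 0.2 N at the edge moves it) and drops by its own weight to whichever stop it leans to. The tag is 58 wide, 80 from hinge to free edge, 3 thick
- tag_white_edge (a point): middle of the free edge of the tag of bin_white: centre line of its rolled rim, 7 mm thick, 76.5 mm from the hinge. When up it stands about 113 mm above the table and 24 mm beyond the top of the plate, with free space behind it above the bin's front; when down it is about 66 mm above the table with nothing below it
- tag_white_hinge (a point): middle of the hinge line of the tag of bin_white, which runs along the bin's y, 42 mm above the table
- tag_few (a joint): hinge of the stock tag of bin_few, rad. 0 = folded down towards the robot on its stop, sloping 18 degrees upward to its free edge, red side up; 1.64 = standing up, leaning 22 degrees back against the plate, green side to the robot (upright at 1.26). It swings freely (30 g, light friction, about 0.2 N at the edge moves it) and drops by its own weight to whichever stop it leans to. The tag is 58 wide, 80 from hinge to free edge, 3 thick
- tag_few_edge (a point): middle of the free edge of the tag of bin_few: centre line of its rolled rim, 7 mm thick, 76.5 mm from the hinge. When up it stands about 113 mm above the table and 24 mm beyond the top of the plate, with free space behind it above the bin's front; when down it is about 66 mm above the table with nothing below it
- tag_few_hinge (a point): middle of the hinge line of the tag of bin_few, which runs along the bin's y, 42 mm above the table
- tag_bare (a joint): hinge of the stock tag of bin_bare, rad. 0 = folded down towards the robot on its stop, sloping 18 degrees upward to its free edge, red side up; 1.64 = standing up, leaning 22 degrees back against the plate, green side to the robot (upright at 1.26). It swings freely (30 g, light friction, about 0.2 N at the edge moves it) and drops by its own weight to whichever stop it leans to. The tag is 58 wide, 80 from hinge to free edge, 3 thick
- tag_bare_edge (a point): middle of the free edge of the tag of bin_bare: centre line of its rolled rim, 7 mm thick, 76.5 mm from the hinge. When up it stands about 113 mm above the table and 24 mm beyond the top of the plate, with free space behind it above the bin's front; when down it is about 66 mm above the table with nothing below it
- tag_bare_hinge (a point): middle of the hinge line of the tag of bin_bare, which runs along the bin's y, 42 mm above the table
- pin_spare_1: loose steel chain pin standing upright, 26 x 26 x 110 high; origin at the centre of its foot
- pin_spare_2: another loose steel chain pin standing upright, 26 x 26 x 110 high; origin at the centre of its foot
- pump_collar_4: single loose white pump collar standing on the table, 28 across, 34 high; origin at the centre of its underside
- spanner_13: loose combination spanner lying flat, 31 x 159 x 9; origin at the centre of its underside

How it is judged:
By the outcome, as a careful person would: the job done as asked, in the order asked, and still so for the second after the job is handed in, with the robot touching nothing.
It also fails if it takes over 50 s, if anything falls off the work surface, if the arm or the gripper's body presses on something with over 40 N, if the wrist force passes 120 N, or if a joint passes its speed limit or range.

ROBOT

A 7-joint arm with a two-finger parallel gripper is mounted at the origin on a cart in front of the work surface, level with it; the furniture and walls round the work are solid. World frame = base frame: x ahead of the robot, y to its left, z up, the work surface at z = 0. Lengths are in m, angles in rad, forces in N, time in s.
With the tool pointing down it reaches from about 0.425 to 0.925 m from the base axis. Payload 6.8 kg.
Tool frame: the origin (TCP) lies at the very end of the fingers, on their centre line; the grasp point (between the pads) lies 19 mm behind it; z points along the fingers, x is the direction in which the jaws open and shut, and the axes are right-handed (so a half turn about z gives the same grasp; the last joint's range is limited). The gripper opens to 85 mm and grips with 20 to 120 N. Pads are 22 mm wide; open, the fingers measure 114 mm over their backs; the gripper's body (76 mm by 85 mm) begins 54 mm behind the grasp point. The pads swing forward as they close: fully open they stand 13 mm farther back than shut.
Start: joints at [-1.434, 0.477, 0.022, 1.555, -0.011, 1.109, -0.083], TCP at [0.164, 0.655, 0.231] pointing down, gripper open.
Joint ranges: [-2.96, 2.96], [-0.34, 2.1], [-1.41, 1.46], [0.24, 2.44], [-1.37, 4.51], [0.17, 1.92], [-2.96, 2.96]. Speed limits (rad/s): [2.39, 2.39, 3.14, 3.14, 3.14, 3.14, 3.14].

INTERFACE

Orientations are given as a rotation vector (axis times angle).
In Python, from bench import * gives the robot as it stands.
- The arm moves only by the tool servo_tool, never from a script. Its argument "increments" is one flat list of numbers, 7 for each row, row after row: the shift along the tool's x, y, z in mm, then the turn, a rotation vector about the tool's x, y, z in rad, then the finger opening in mm, from 0 to 85.4. In form: [tx, ty, tz, wx, wy, wz, fingers, tx, ty, tz, wx, wy, wz, fingers, ...]. A call has exactly 8 rows; each row shifts and turns the commanded pose from where the row before left it, along the tool's axes as they then stand; what a row does not reach is not made up. A row lasts 1/8 s, in which the tool goes at most 62.5 mm and 10.7 degrees, less where a joint would pass 70% of its speed; a pose out of reach is approached as far as the arm can. A call is refused whole if a number of a shift passes 62.5 or a number of a turn 0.188, either way. A call with a gripper value outside its range is refused whole. The fingers move at their own pace and stop on an object; "squeeze" is the grip in N (left out, the last holds). Time passes only in rows, so rows that do not move let the fingers close, or fill a call up. It gives the time, the measured TCP pose, the force and the opening at its end, in the units of the state.
- get_obs(): the state, without advancing time (a new reading comes with each control period).
- grab_frame(name): name is "side" or "top" or "wrist"; returns (picture, depth): 400x640x3 uint8, red, green, blue; 400x640 float32, m along the optical axis (not along the pixel's ray), 0 where there is no reading.
- calibration(name): a dict with "fx", "fy", "cx", "cy" (pixels), "eye" and "orientation" of the camera in the world; the wrist camera has in their place "T_tool_cam" (4x4, takes a point from camera to tool coordinates, whose origin is the TCP and whose axes are the tool frame's). Camera axes: x right, y up, looking along -z (the intrinsics and any distortion apply to the point x, -y, -z); pixel columns grow to the right and rows downward; lengths in m; the calibration is good to about 2 mm. A picture is of the moment at which its call begins: read the wrist's pose just before it. calibration takes no time and is no camera call.
- hand_in(): hands the job in, once; it reports no verdict.
The state is a dict: "clock": time; "joints": joint angles; "qvel": joint speeds; "tau": joint torques, N m; "tcp_pos": TCP position; "orientation": TCP orientation; "contact_force": force on the tool from outside, world axes, zero at the start; "moment": the same for the moment, N m; "grip_width": finger opening in m.
Only numpy, scipy, OpenCV 4.12 (cv2) and the standard library are available. Lean on these libraries where they do the work, as an engineer would, in place of code of your own. Each camera call takes 0.05 s, during which the arm holds its last target.

## Working session

There is one attempt and no reset: what is moved stays moved. The work goes in short steps, Python scripts to look and compute and a tool call to move; the robot and the scene stay as the last step left them, time stands still between calls to the robot, and variables do not carry over. Pictures are saved under pics/ and viewed, and the job is handed in when it is done.

Besides the shell and the picture viewer there is one more tool, called by a JSON object that holds its "fn" and its "kwargs", one argument or row to a line. servo_tool: Moves the arm, as the interface text tells. Its arguments: {"type":"object","properties":{"increments":{"type":"array","items":{"type":"number"}},"squeeze":{"type":"number"}},"required":["increments"]}

```bash
mkdir -p pics; cat > h.py <<'E'
from bench import *
import numpy as np, cv2
from scipy.spatial.transform import Rotation as R
def Tcam(name):
    c=calibration(name)
    if 'eye' in c:
        o=np.array(c['orientation']); 
        M=o if o.shape==(3,3) else R.from_rotvec(o).as_matrix()
        return c,M,np.array(c['eye'])
    s=get_obs(); T=np.array(c['T_tool_cam']); Rt=R.from_rotvec(s['orientation']).as_matrix()
    return c,Rt@T[:3,:3],Rt@T[:3,3]+np.array(s['tcp_pos'])
def cloud(name,d,cm=None):
    c,M,e=cm or Tcam(name)
    v,u=np.mgrid[0:400,0:640]
    p=np.stack([(u-c['cx'])/c['fx']*d,-(v-c['cy'])/c['fy']*d,-d],-1)
    P=p@M.T+e; P[d==0]=np.nan; return P
def save(n,img): cv2.imwrite('pics/'+n,cv2.cvtColor(img,cv2.COLOR_RGB2BGR))
E
python3 - <<'E'
from h import *
s=get_obs(); print(s)
for n in ['side','top']:
    print(n,calibration(n))
    im,d=grab_frame(n); save(n+'0.png',im); np.savez(n+'0.npz',im=im,d=d)
E
```

```text
{'clock': 0.0, 'joints': array([-1.43408673,  0.47779506,  0.0223212 ,  1.55645777, -0.01149212,
        1.10928757, -0.08311889]), 'qvel': array([ 0.00069082,  0.00063757, -0.00026647,  0.000696  ,  0.00026387,
        0.0010052 , -0.0004307 ]), 'tau': array([-1.74285557e-03, -5.96445715e+01,  1.60686426e+00, -2.81200433e+01,
        1.24821888e-02,  9.30712296e-03, -1.99038124e-05]), 'tcp_pos': array([0.16346284, 0.65429777, 0.23032607]), 'orientation': array([ 2.47507105e+00,  1.93285895e+00, -2.11666137e-03]), 'contact_force': array([ 0.05852609,  0.6232151 , -0.50335104]), 'moment': array([-0.05228045,  0.03604661,  0.01214028]), 'grip_width': 0.08544060072286068}
side {'fx': 392.11178292500455, 'fy': 392.11178292500455, 'cx': 321.9353857824085, 'cy': 203.39940306983252, 'eye': array([0.24176926, 0.61085836, 0.3802953 ]), 'orientation': array([ 0.33436007, -1.57408948, -2.30814669])}
top {'fx': 384.34511206043464, 'fy': 384.34511206043464, 'cx': 316.19090841600354, 'cy': 200.07959182092577, 'eye': array([ 0.47749452, -0.10100036,  1.06916731]), 'orientation': array([ 0.0455195 , -0.09320139, -1.56131685])}
```

View pics/side0.png

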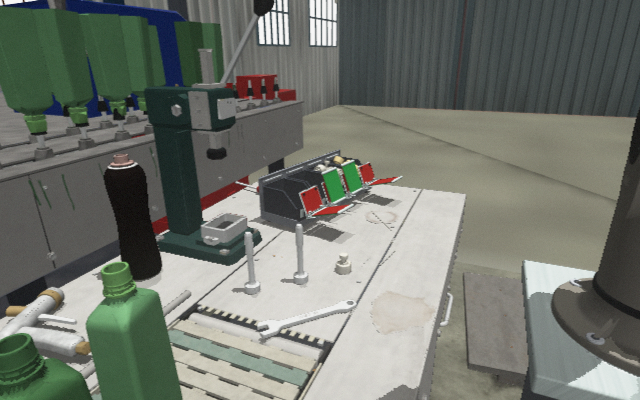

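View pics/top0.png

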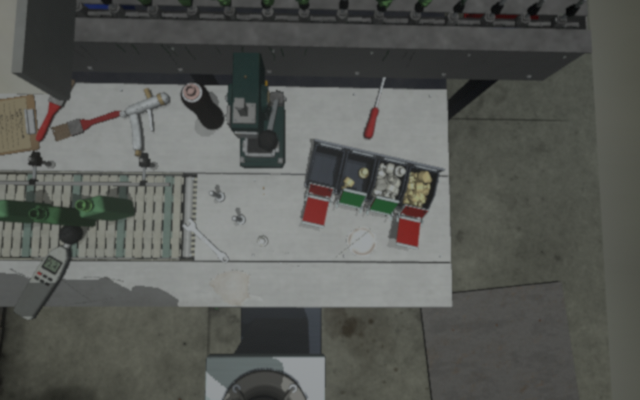

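The bins from left to right (+y to −y) are:
- **bare**: red, which is right.
- **few**: green, so it has to be folded down.
- **white**: green, which is right.
- **cream**: red, so it has to be raised.

Next I'll measure positions.

```bash
python3 - <<'E'
from h import *
z=np.load('top0.npz'); im,d=z['im'],z['d']
P=cloud('top',d)
save('topc.png',cv2.resize(im[125:265,290:460],None,fx=4.7,fy=4.2,interpolation=cv2.INTER_CUBIC))
hsv=cv2.cvtColor(im,cv2.COLOR_RGB2HSV)
roi=np.zeros((400,640),bool); roi[130:260,295:450]=1
for nm,m in [('red',((hsv[...,0]<8)|(hsv[...,0]>172))&(hsv[...,1]>150)),('green',(hsv[...,0]>45)&(hsv[...,0]<85)&(hsv[...,1]>130))]:
    n,l,st,c=cv2.connectedComponentsWithStats((m&roi).astype(np.uint8))
    for i in range(1,n):
        if st[i,4]>40:
            q=P[l==i]; q=q[~np.isnan(q[:,0])]
            print(nm,st[i],c[i].round(1),q.mean(0).round(4),np.percentile(q[:,2],[5,50,95]).round(3))
            b=cv2.boxPoints(cv2.minAreaRect(np.argwhere(l==i)[:,::-1].astype(np.float32)));print(b.round(0).tolist())
print(P[230,330],P[262,300])
z=np.load('side0.npz'); 
save('sidec.png',cv2.resize(z['im'][140:225,230:410],None,fx=4.4,fy=4.4,interpolation=cv2.INTER_CUBIC))
E
```

```text
red [304 199  23  25 418] [315.1 210.7] [ 0.5394 -0.1289  0.0552] [0.046 0.055 0.065]
[[303.0, 219.0], [308.0, 198.0], [327.0, 202.0], [322.0, 223.0]]
red [404 208  19   8 100] [413.4 211.8] [ 0.5376 -0.3861  0.0715] [0.058 0.07  0.086]
[[403.0, 213.0], [405.0, 207.0], [423.0, 211.0], [421.0, 217.0]]
red [398 220  21  25 428] [407.8 231.9] [ 0.4854 -0.375   0.0552] [0.046 0.055 0.064]
[[397.0, 242.0], [399.0, 219.0], [419.0, 222.0], [416.0, 245.0]]
green [342 193  21  12 146] [351.9 198.4] [ 0.5703 -0.2233  0.0823] [0.064 0.082 0.1  ]
[[342.0, 200.0], [344.0, 192.0], [362.0, 197.0], [360.0, 205.0]]
green [373 200  23  12 170] [383.3 205.6] [ 0.5524 -0.3046  0.0817] [0.06  0.082 0.101]
[[372.0, 208.0], [374.0, 199.0], [395.0, 204.0], [393.0, 213.0]]
[ 0.48937339 -0.17219307 -0.00065915] [ 0.40007941 -0.08967815 -0.01277374]
```

View pics/topc.png

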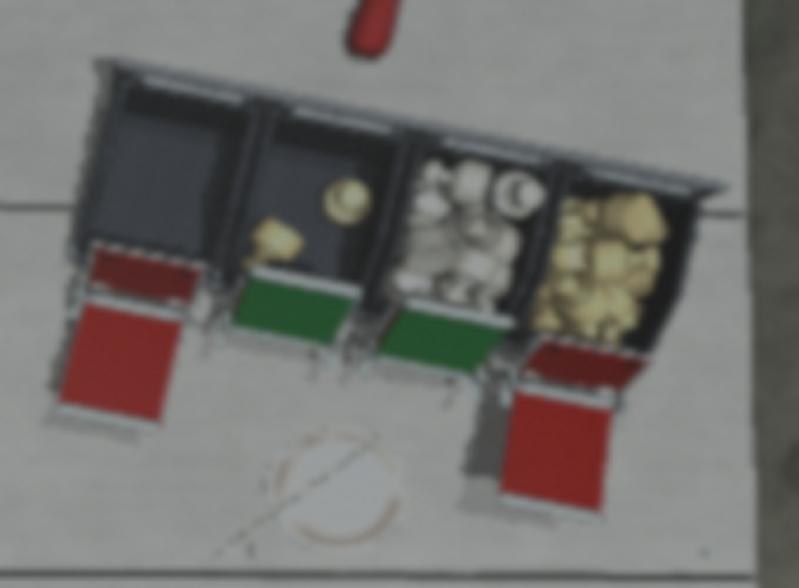

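View pics/sidec.png

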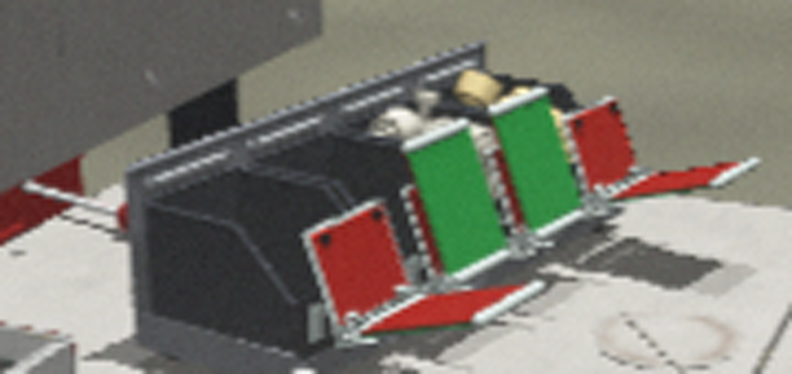

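```bash
python3 - <<'E'
from h import *
z=np.load('top0.npz'); P=cloud('top',z['d'])
Q=P.reshape(-1,3);Q=Q[~np.isnan(Q[:,0])]
print('max z by cell; cols y from .7 to -.5')
for x in np.arange(.1,.9,.1):
    r=[]
    for y in np.arange(.7,-.55,-.1):
        k=Q[(abs(Q[:,0]-x)<.05)&(abs(Q[:,1]-y)<.05)]
        r.append('%6.2f'%np.percentile(k[:,2],99.5) if len(k)>5 else '   -  ')
    print('%.1f'%x,' '.join(r))
s=get_obs();print(R.from_rotvec(s['orientation']).as_matrix().round(3))
yaw=np.arctan2(-.214,.977)
xh=np.array([.977,-.214,0]);yh=np.array([.214,.977,0])
# rim in rack frame
A=np.array([.4854,-.375,0])
m=(Q[:,2]>.03)&(Q[:,2]<.13)&(Q[:,0]>.4)&(Q[:,0]<.75)&(Q[:,1]<-.05)&(Q[:,1]>-.5)
L=np.c_[(Q[m]-A)@xh,(Q[m]-A)@yh,Q[m,2]]
for nm,yy in [('cream',0),('white',84),('few',168),('bare',252)]:
    k=L[abs(L[:,1]-yy/1000)<.02]; k=k[np.argsort(k[:,0])]
    print(nm); 
    for a in np.arange(-.05,.1,.006):
        b=k[(k[:,0]>=a)&(k[:,0]<a+.006)]
        if len(b): print('  %.3f'%(a+.003), np.median(b[:,2]).round(4),b[:,2].max().round(4),len(b),end=';')
    print()
E
```

```text
max z by cell; cols y from .7 to -.5
0.1  -0.77  -0.77  -0.77  -0.76  -0.77   0.00   0.03   0.06   0.03   0.00  -0.77  -0.77  -0.77
0.2    -      -      -      -      -      -      -    -0.02  -0.04    -      -      -      -  
0.3   0.02   0.03   0.01   0.00   0.00   0.00   0.00   0.00   0.01   0.00   0.00   0.00   0.00
0.4   0.00   0.03   0.03   0.00   0.00   0.01   0.01   0.02   0.00   0.01   0.00   0.07   0.00
0.5   0.00   0.17   0.20   0.20   0.00   0.01   0.11   0.03   0.07   0.06   0.08   0.09   0.01
0.6   0.07   0.15   0.07   0.17   0.07   0.75   0.78   0.48   0.47   0.12   0.12   0.11   0.11
0.7   0.01   0.09   0.01   0.03   0.09   0.00   0.78   0.43   0.29   0.11   0.11   0.11   0.00
0.8   0.02   0.02   0.02   0.03   0.03   0.22   0.31   0.32   0.30   0.00   0.03   0.00   0.00
[[ 0.242  0.97  -0.   ]
 [ 0.97  -0.242 -0.002]
 [-0.002  0.    -1.   ]]
cream
  -0.041 0.0684 0.0741 16;  -0.035 0.0678 0.074 33;  -0.029 0.0639 0.0682 34;  -0.023 0.0628 0.0662 36;  -0.017 0.0599 0.0674 32;  -0.011 0.0591 0.064 33;  -0.005 0.0574 0.0623 34;  0.001 0.055 0.0595 35;  0.007 0.0528 0.056
[... 836 characters left out ...]
.055 0.0932 0.1012 46;  0.061 0.1075 0.118 49;  0.067 0.1152 0.1183 24;  0.079 0.0348 0.0348 1;  0.085 0.0342 0.0406 8;  0.091 0.0394 0.0451 21;  0.097 0.0413 0.0473 17;  0.103 0.042 0.0445 12;
bare
  -0.041 0.067 0.0717 15;  -0.035 0.0679 0.0726 36;  -0.029 0.0646 0.0686 36;  -0.023 0.0631 0.0672 33;  -0.017 0.0611 0.0644 34;  -0.011 0.059 0.0634 34;  -0.005 0.0568 0.0611 33;  0.001 0.0546 0.0595 34;  0.007 0.0523 0.0575 34;  0.013 0.0512 0.0572 33;  0.019 0.0492 0.0537 32;  0.025 0.0472 0.051 32;  0.031 0.0454 0.0494 34;  0.037 0.0448 0.0487 27;  0.043 0.0489 0.0553 22;  0.049 0.0599 0.0717 44;  0.055 0.0743 0.082 44;  0.061 0.0881 0.0945 44;  0.067 0.0913 0.0935 9;  0.073 0.0566 0.0566 1;
```

```bash
python3 - <<'E'
from h import *
Q=[]
for n in ['top','side']:
    z=np.load(n+'0.npz'); P=cloud(n,z['d']).reshape(-1,3); P=P[~np.isnan(P[:,0])]; P=P[(P[:,0]>.2)&(P[:,0]<.9)]
    print(n)
    for y in np.arange(.65,-.5,-.05):
        k=P[abs(P[:,1]-y)<.025]
        o=[]
        for zl,zh in [(.08,.15),(.15,.25),(.25,.4),(.4,.9)]:
            b=k[(k[:,2]>zl)&(k[:,2]<zh)]
            o.append('%.3f'%np.sort(b[:,0])[3] if len(b)>6 else '  -  ')
        print('%.2f'%y,o)
E
```

```text
top
0.65 ['0.504', '  -  ', '  -  ', '  -  ']
0.60 ['0.506', '0.510', '  -  ', '  -  ']
0.55 ['  -  ', '  -  ', '  -  ', '  -  ']
0.50 ['0.495', '0.497', '  -  ', '  -  ']
0.45 ['0.495', '0.499', '  -  ', '  -  ']
0.40 ['0.511', '0.514', '  -  ', '  -  ']
0.35 ['0.523', '0.526', '  -  ', '  -  ']
0.30 ['0.661', '  -  ', '  -  ', '  -  ']
0.25 ['  -  ', '  -  ', '  -  ', '  -  ']
0.20 ['  -  ', '0.775', '  -  ', '  -  ']
0.15 ['0.573', '0.767', '  -  ', '0.596']
0.10 ['0.514', '  -  ', '  -  ', '0.595']
0.05 ['0.511', '  -  ', '0.678', '  -  ']
-0.00 ['0.785', '0.833', '0.677', '  -  ']
-0.05 ['  -  ', '  -  ', '0.677', '0.610']
-0.10 ['0.601', '  -  ', '  -  ', '  -  ']
-0.15 ['0.591', '  -  ', '  -  ', '  -  ']
-0.20 ['0.571', '  -  ', '  -  ', '  -  ']
-0.25 ['0.566', '  -  ', '  -  ', '  -  ']
-0.30 ['0.549', '  -  ', '  -  ', '  -  ']
-0.35 ['0.546', '  -  ', '  -  ', '  -  ']
-0.40 ['0.537', '  -  ', '  -  ', '  -  ']
-0.45 ['0.574', '  -  ', '  -  ', '  -  ']
side
0.65 ['  -  ', '  -  ', '  -  ', '  -  ']
0.60 ['  -  ', '  -  ', '  -  ', '  -  ']
0.55 ['  -  ', '  -  ', '  -  '
[... 160 characters left out ...]
 '  -  ', '  -  ']
0.30 ['  -  ', '  -  ', '  -  ', '  -  ']
0.25 ['  -  ', '  -  ', '  -  ', '  -  ']
0.20 ['0.775', '0.771', '  -  ', '  -  ']
0.15 ['0.574', '0.767', '  -  ', '  -  ']
0.10 ['0.511', '  -  ', '  -  ', '  -  ']
0.05 ['0.511', '0.691', '0.679', '  -  ']
-0.00 ['0.785', '0.692', '0.679', '  -  ']
-0.05 ['  -  ', '  -  ', '0.670', '0.612']
-0.10 ['0.602', '  -  ', '  -  ', '  -  ']
-0.15 ['0.593', '  -  ', '  -  ', '  -  ']
-0.20 ['0.574', '  -  ', '  -  ', '  -  ']
-0.25 ['0.569', '  -  ', '  -  ', '  -  ']
-0.30 ['0.553', '  -  ', '  -  ', '  -  ']
-0.35 ['0.550', '  -  ', '  -  ', '  -  ']
-0.40 ['0.540', '  -  ', '  -  ', '  -  ']
-0.45 ['0.580', '  -  ', '  -  ', '  -  ']
```

```bash
cat >> h.py <<'E'
A=np.array([.4854,-.375,0]);xh=np.array([.977,-.214,0]);yh=np.array([.214,.977,0])
def W(lx,ly,z): return A+lx*xh+ly*yh+np.array([0,0,z])
def legs(pts):
    s=get_obs(); M=R.from_rotvec(s['orientation']).as_matrix(); p=np.array(s['tcp_pos'])
    for q in pts:
        d=M.T@(np.array(q)-p)*1000; n=int(np.ceil(abs(d).max()/60)); print(np.round(d,1),n,'rows of',np.round(d/n,1)); p=np.array(q)
def st():
    s=get_obs(); d=np.array(s['tcp_pos'])-A
    print('t',round(s['clock'],2),'tcp',np.round(s['tcp_pos'],4),'rack',np.round([d@xh,d@yh,d[2]],4),'F',np.round(s['contact_force'],2),'w',round(s['grip_width'],4),'q',np.round(s['joints'],2)); print(R.from_rotvec(s['orientation']).as_matrix().round(3).tolist())
E
python3 - <<'E'
from h import *
legs([(.38,.42,.26),(.46,.1,.26),(.5,-.15,.25),W(.098,.168,.25)])
E
```

```text
[-174.9  266.9  -29.3] 5 rows of [-35.   53.4  -5.9]
[-291.1  155.2    0.5] 5 rows of [-58.2  31.    0.1]
[-232.8   99.4   10.4] 4 rows of [-58.2  24.8   2.6]
[-5.100e+01  1.334e+02  1.000e-01] 3 rows of [-17.   44.5   0. ]
```

{"fn": "servo_tool", "kwargs": {
  "increments": [-25,38,-4,0,0,-0.004,0,-25,38,-4,0,0,-0.004,0,-25,38,-4,0,0,-0.004,0,-25,38,-4,0,0,-0.004,0,-25,38,-4,0,0,-0.004,0,-25,38,-4,0,0,-0.004,0,-25,38,-4,0,0,-0.004,0,0,0,0,0,0,0,0],
  "squeeze": 20
}}

```text
clock: 1.1
tcp_pos: [0.3855, 0.4195, 0.2595]
orientation: [2.455, 1.958, 0.0]
contact_force: [-0.4, -0.0, -0.4]
grip_width: 0.0003
```

```bash
python3 - <<'E'
from h import *
st();legs([(.46,.1,.26),(.5,-.15,.25),W(.098,.168,.25)])
E
```

```text
t 1.1 tcp [0.3855 0.4195 0.2595] rack [-0.2676  0.7548  0.2595] F [-0.4  -0.01 -0.44] w 0.0003 q [-1.04  0.28  0.12  1.79 -0.03  1.08  0.44]
[[0.222, 0.975, 0.001], [0.975, -0.222, -0.001], [-0.001, 0.002, -1.0]]
[-294.9  143.7   -0. ] 5 rows of [-59.   28.7  -0. ]
[-234.8   94.6   10.4] 4 rows of [-58.7  23.6   2.6]
[-53.7 132.4   0.3] 3 rows of [-17.9  44.1   0.1]
```

{"fn": "servo_tool", "kwargs": {
  "increments": [-59,29,0,0,0,-0.002,0,-59,29,0,0,0,-0.002,0,-59,29,0,0,0,-0.002,0,-59,29,0,0,0,-0.002,0,-59,29,0,0,0,0,0,-59,24,2,0,0,0,0,-59,24,2,0,0,0,0,-59,24,2,0,0,0,0]
}}

```text
clock: 2.1
tcp_pos: [0.4908, -0.0652, 0.2533]
orientation: [-2.439, -1.98, -0.001]
contact_force: [1.4, 0.3, 0.4]
grip_width: -0.0002
```

```bash
python3 - <<'E'
from h import *
st();legs([W(.0,.168,.25),W(.098,.168,.25),W(.098,.168,.106),W(.03,.168,.106)])
E
```

```text
t 2.1 tcp [ 0.4908 -0.0652  0.2533] rack [-0.061   0.3039  0.2533] F [1.44 0.28 0.45] w -0.0002 q [-0.41  0.16  0.47  1.97 -0.08  1.03  1.46]
[[0.205, 0.979, 0.0], [0.979, -0.205, 0.001], [0.001, 0.0, -1.0]]
[-136.3   59.8    3.3] 3 rows of [-45.4  19.9   1.1]
[-0.8 98.   0. ] 2 rows of [-0.4 49.   0. ]
[-1.00e-01 -0.00e+00  1.44e+02] 3 rows of [-0. -0. 48.]
[  0.6 -68.   -0. ] 2 rows of [  0.3 -34.   -0. ]
```

{"fn": "servo_tool", "kwargs": {
  "increments": [-40,30,0,0,0,0,0,-40,30,0,0,0,0,0,-30,30,0,0,0,0,0,-24,30,3,0,0,0,0,0,38,25,0,0,0,0,0,0,30,0,0,0,0,0,0,30,0,0,0,0,0,0,0,0,0,0,0]
}}

```text
clock: 3.1
tcp_pos: [0.6161, -0.2262, 0.1625]
orientation: [-2.436, -1.976, 0.005]
contact_force: [0.5, 1.2, 0.6]
grip_width: 0.0001
```

```bash
python3 - <<'E'
from h import *
st()
for n in ['side','wrist']:
    cm=Tcam(n); im,d=grab_frame(n); save(n+'1.png',im); np.savez(n+'1.npz',im=im,d=d,P=cloud(n,d,cm))
save('side1c.png',cv2.resize(np.load('side1.npz')['im'][100:225,230:430],None,fx=4,fy=4,interpolation=cv2.INTER_CUBIC))
E
```

```text
t 3.1 tcp [ 0.6161 -0.2262  0.1625] rack [0.0959 0.1733 0.1625] F [0.55 1.24 0.58] w 0.0001 q [-0.09  0.56  0.49  1.69 -0.3   0.98  1.88]
[[0.206, 0.979, -0.006], [0.979, -0.206, 0.002], [0.001, -0.006, -1.0]]
```

View pics/side1c.png

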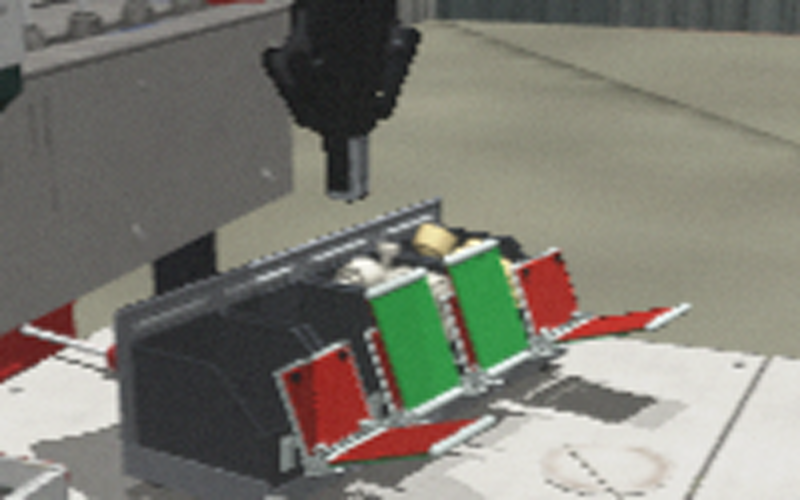

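View pics/wrist1.png

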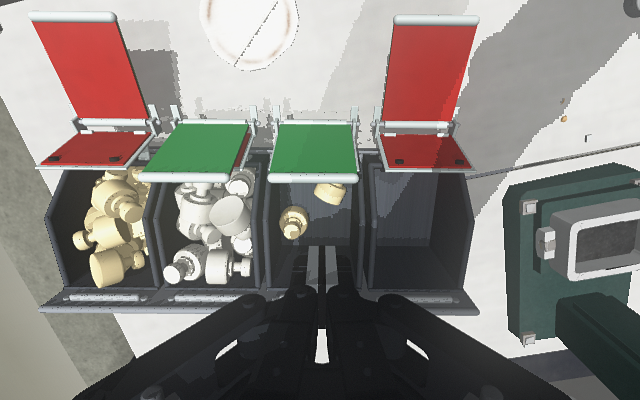

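The wrist view shows the few tag's rim at about (312,178), with the fingertips behind it. I'll check the true tip height in the side view's depth.

```bash
python3 - <<'E'
from h import *
P=np.load('side1.npz')['P']
k=P[100:152,305:325].reshape(-1,3);k=k[(abs(k[:,1]+.226)<.05)&(abs(k[:,0]-.616)<.06)&(k[:,2]>.13)]
L=np.c_[(k-A)@xh,(k-A)@yh,k[:,2]]
L=L[L[:,2]<.19]
print(np.percentile(L,[0,2,50,98,100],axis=0).round(4))
P=np.load('wrist1.npz')['P']
for v,u in [(177,285),(177,312),(177,340),(180,130+60),(20,85),(20,438),(181,210)]:
    b=P[v-1:v+2,u-1:u+2].reshape(-1,3); d=np.nanmedian(b,axis=0)-A; print(u,v,np.round([d@xh,d@yh,d[2]],4))
E
```

```text
[[0.0841 0.1665 0.1617]
 [0.0852 0.1674 0.1623]
 [0.0905 0.1815 0.1762]
 [0.1043 0.1888 0.1888]
 [0.1075 0.1897 0.1896]]
285 177 [0.0653 0.1484 0.1158]
312 177 [0.065  0.1659 0.1157]
340 177 [0.0652 0.1838 0.1156]
190 180 [0.068  0.0871 0.116 ]
85 20 [-0.0327  0.0079  0.0667]
438 20 [-0.0341  0.2509  0.0688]
210 181 [0.0684 0.0999 0.1157]
```

{"fn": "servo_tool", "kwargs": {
  "increments": [-2,0,15,0,0,0,0,-2,0,15,0,0,0,0,-1,0,15,0,0,0,0,0,0,14,0,0,0,0,0,0,0,0,0,0,0,0,-6,0,0,0,0,0,0,-6,0,0,0,0,0,0,0,0,0,0,0,0]
}}

```text
clock: 4.2
tcp_pos: [0.6043, -0.2307, 0.1069]
orientation: [2.441, 1.977, 0.001]
contact_force: [-1.2, -0.6, 0.9]
grip_width: 0.0003
```

```bash
python3 - <<'E'
from h import *
st()
E
```

```text
t 4.2 tcp [ 0.6043 -0.2307  0.1069] rack [0.0852 0.1664 0.1069] F [-1.18 -0.64  0.88] w 0.0003 q [-0.06  0.6   0.46  1.75 -0.34  0.86  1.92]
[[0.208, 0.978, 0.0], [0.978, -0.208, 0.0], [0.0, 0.0, -1.0]]
```

{"fn": "servo_tool", "kwargs": {
  "increments": [0,-4,3,0,0,0,0,0,-8,0,0,0,0,0,0,-8,0,0,0,0,0,0,-8,0,0,0,0,0,0,-8,0,0,0,0,0,0,-8,0,0,0,0,0,0,-8,0,0,0,0,0,0,0,0,0,0,0,0]
}}

```text
clock: 5.2
tcp_pos: [0.5531, -0.2198, 0.1034]
orientation: [-2.441, -1.977, 0.0]
contact_force: [0.4, -0.7, -1.5]
grip_width: -0.0001
```

```bash
python3 - <<'E'
from h import *
st()
n='side'; im,d=grab_frame(n)
save('side2c.png',cv2.resize(im[100:225,230:430],None,fx=4,fy=4,interpolation=cv2.INTER_CUBIC))
E
```

```text
t 5.2 tcp [ 0.5531 -0.2198  0.1034] rack [0.0329 0.1661 0.1034] F [ 0.43 -0.68 -1.46] w -0.0001 q [-0.07  0.53  0.47  1.88 -0.33  0.8   1.93]
[[0.208, 0.978, -0.0], [0.978, -0.208, 0.0], [0.0, -0.0, -1.0]]
```

View pics/side2c.png

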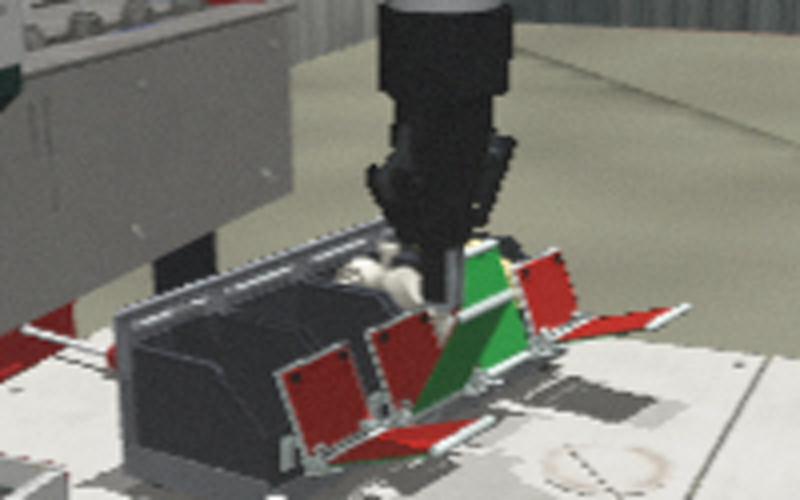

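{"fn": "servo_tool", "kwargs": {
  "increments": [0,0,-20,0,0,0,0,0,0,-35,0,0,0,0,-20,-10,-35,0,0,0,0,-40,-20,-10,0,0,0,0,-40,-25,0,0,0,0,0,-40,-25,0,0,0,0,0,-26,-20,0,-0.07,0,0,0,0,0,0,-0.13,0,0,0]
}}

```text
clock: 6.25
tcp_pos: [0.4206, -0.3648, 0.2052]
orientation: [2.315, 1.868, 0.189]
contact_force: [0.5, -0.0, 0.4]
grip_width: -0.0001
```

{"fn": "servo_tool", "kwargs": {
  "increments": [0,0,0,-0.13,0,0,0,0,0,0,-0.13,0,0,0,0,0,0,-0.13,0,0,0,0,0,0,-0.11,0,0,0,0,0,0,0,0,0,0,0,0,0,0,0,0,0,0,0,0,0,0,0,0,0,0,0,0,0,0,0]
}}

```text
clock: 7.25
tcp_pos: [0.4231, -0.3602, 0.1961]
orientation: [2.077, 1.697, 0.486]
contact_force: [-1.0, 0.2, -0.1]
grip_width: 0.0001
```

```bash
python3 - <<'E'
from h import *
st()
for n in ['side','wrist']:
    cm=Tcam(n); im,d=grab_frame(n); save(n+'3.png',im); np.savez(n+'3.npz',im=im,d=d,P=cloud(n,d,cm))
save('side3c.png',cv2.resize(np.load('side3.npz')['im'][100:225,230:430],None,fx=4,fy=4,interpolation=cv2.INTER_CUBIC))
s=get_obs();M=R.from_rotvec(s['orientation']).as_matrix()
d=np.array(s['tcp_pos'])
for q in [W(-.09,.0,.10),W(-.06,.0,.043)]:
    print((M.T@(q-d)*1000).round(1)); d=q
E
```

```text
t 7.25 tcp [ 0.4231 -0.3602  0.1961] rack [-0.064   0.0011  0.1961] F [-1.05  0.19 -0.08] w 0.0001 q [ 0.75  0.17  0.01  2.22 -0.83  0.4   2.85]
[[0.197, 0.836, 0.512], [0.98, -0.172, -0.095], [0.009, 0.52, -0.854]]
[ -1.4 -71.9  68.5]
[-1.  -4.  64.3]
```

View pics/side3c.png

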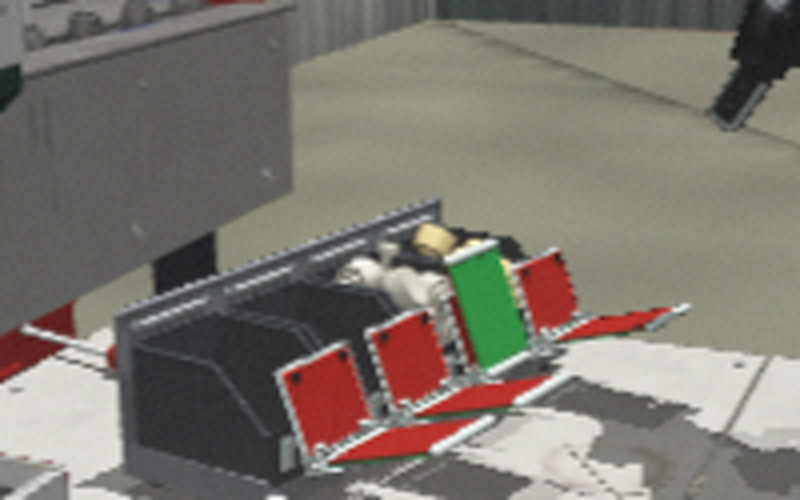

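View pics/wrist3.png

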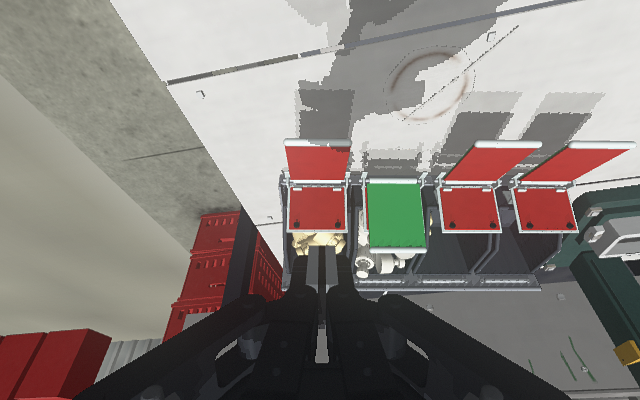

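```bash
python3 - <<'E'
from h import *
print(np.array(calibration('wrist')['T_tool_cam']).round(3))
E
```

```text
[[ 1.     0.    -0.    -0.001]
 [ 0.    -0.946 -0.323 -0.083]
 [-0.     0.323 -0.946 -0.142]
 [ 0.     0.     0.     1.   ]]
```

{"fn": "servo_tool", "kwargs": {
  "increments": [0,0,0,0,0,0.17,0,0,0,0,0,0,0.17,0,0,0,0,0,0,0.17,0,0,0,0,0,0,0.17,0,0,0,0,0,0,0.17,0,0,0,0,0,0,0.17,0,0,0,0,0,0,0.17,0,0,0,0,0,0,0.17,0]
}}

```text
clock: 8.35
tcp_pos: [0.4223, -0.3607, 0.1959]
orientation: [2.932, 0.004, 0.808]
contact_force: [0.2, -0.1, -0.5]
grip_width: 0.0003
```

```bash
python3 - <<'E'
from h import *
st()
E
```

```text
t 8.35 tcp [ 0.4223 -0.3607  0.1959] rack [-0.0647  0.0005  0.1959] F [ 0.23 -0.09 -0.47] w 0.0003 q [ 0.56  0.16  0.23  2.24 -0.9   0.42  1.55]
[[0.859, -0.024, 0.511], [0.029, -0.995, -0.096], [0.511, 0.097, -0.854]]
```

{"fn": "servo_tool", "kwargs": {
  "increments": [0,0,0,0,0,0.17,0,0,0,0,0,0,0.17,0,0,0,0,0,0,0.17,0,0,0,0,0,0,0.17,0,0,0,0,0,0,0.17,0,0,0,0,0,0,0.17,0,0,0,0,0,0,0.17,0,0,0,0,0,0,0.17,0]
}}

```text
clock: 9.35
tcp_pos: [0.4223, -0.3607, 0.1959]
orientation: [-2.18, 1.758, -0.692]
contact_force: [-0.1, 0.2, 0.6]
grip_width: -0.0
```

{"fn": "servo_tool", "kwargs": {
  "increments": [0,0,0,0,0,0.16,0,0,0,0,0,0,0.16,0,0,0,0,0,0,0.1,0,0,0,0,0.09,0,0,0,0,0,0,0.09,0,0,0,0,0,0,0,0,0,0,0,0,0,0,0,0,0,0,0,0,0,0,0,0]
}}

```text
clock: 10.35
tcp_pos: [0.421, -0.3616, 0.1883]
orientation: [-1.681, 2.05, -0.668]
contact_force: [1.3, 0.5, -0.2]
grip_width: 0.0003
```

```bash
cat >> h.py <<'E'
def plan(pts):
    s=get_obs();M=R.from_rotvec(s['orientation']).as_matrix();d=np.array(s['tcp_pos'])
    for q in pts: q=W(*q); print((M.T@(q-d)*1000).round(1)); d=q
E
python3 - <<'E'
from h import *
st(); plan([(-.08,.0,.10),(-.06,.0,.043)])
E
```

```text
t 10.35 tcp [ 0.421  -0.3616  0.1883] rack [-0.0658 -0.0007  0.1883] F [ 1.31  0.49 -0.22] w 0.0003 q [ 0.62  0.18  0.2   2.29 -1.27  0.41  0.18]
[[-0.193, -0.787, 0.585], [-0.981, 0.161, -0.108], [-0.009, -0.595, -0.804]]
[-0.2 64.  62.5]
[ 1.  17.8 57.7]
```

{"fn": "servo_tool", "kwargs": {
  "increments": [0,15,12,0,0,0,0,0,15,15,0,0,0,0,0,15,15,0,0,0,0,0,15,15,0,0,0,0,0,4,5,0,0,0,0,0,0,0,0,0,0,0,0,0,0,0,0,0,0,0,0,0,0,0,0,0]
}}

```text
clock: 11.35
tcp_pos: [0.4051, -0.3622, 0.1181]
orientation: [-1.699, 2.06, -0.637]
contact_force: [-0.6, 1.0, 0.1]
grip_width: -0.0003
```

```bash
python3 - <<'E'
from h import *
st(); plan([(-.06,.0,.043),(-.0376,0,.045)])
im,d=grab_frame('side')
save('side4c.png',cv2.resize(im[100:225,280:480],None,fx=4,fy=4,interpolation=cv2.INTER_CUBIC))
E
```

```text
t 11.35 tcp [ 0.4051 -0.3622  0.1181] rack [-0.0812 -0.0047  0.1181] F [-0.58  1.03  0.06] w -0.0003 q [ 1.33  0.37 -0.58  2.3  -1.37  0.17  0.4 ]
[[-0.186, -0.803, 0.566], [-0.982, 0.16, -0.096], [-0.014, -0.574, -0.819]]
[-3.1 25.7 73.8]
[  0.6 -19.5  11.2]
```

View pics/side4c.png

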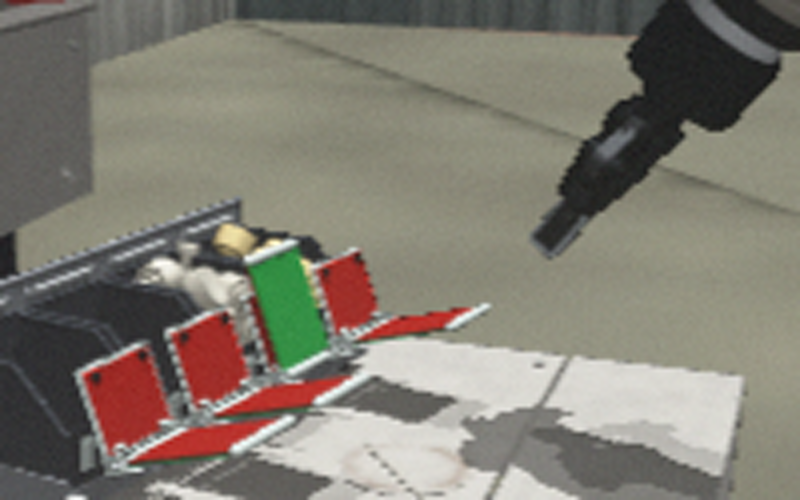

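{"fn": "servo_tool", "kwargs": {
  "increments": [0,0,-12,-0.06,0,0,0,0,0,-15,-0.06,0,0,0,0,0,-15,-0.06,0,0,0,0,0,-15,-0.06,0,0,0,0,0,-5,-0.06,0,0,0,0,0,0,-0.06,0,0,0,0,0,0,0,0,0,0,0,0,0,0,0,0,0]
}}

```text
clock: 12.4
tcp_pos: [0.3757, -0.3574, 0.1692]
orientation: [-1.879, 2.273, -0.283]
contact_force: [-0.6, -0.1, -0.1]
grip_width: -0.0001
```

```bash
python3 - <<'E'
from h import *
st(); plan([(-.075,.0,.09),(-.075,.0,.045)])
E
```

```text
t 12.4 tcp [ 0.3757 -0.3574  0.1692] rack [-0.111  -0.0063  0.1692] F [-0.61 -0.08 -0.09] w -0.0001 q [ 0.6   0.21  0.15  2.15 -0.33  0.6  -0.76]
[[-0.186, -0.948, 0.257], [-0.982, 0.184, -0.033], [-0.016, -0.258, -0.966]]
[ -4.  -14.4  85.9]
[ 0.7 11.6 43.5]
```

{"fn": "servo_tool", "kwargs": {
  "increments": [-1,-1,26,0,0,0,0,-1,-1,26,0,0,0,0,-1,-1,26,0,0,0,0,0,0,26,0,0,0,0,0,0,15,0,0,0,0,0,0,10,0,0,0,0,0,0,0,0,0,0,0,0,0,0,0,0,0,0]
}}

```text
clock: 13.4
tcp_pos: [0.4125, -0.3601, 0.0462]
orientation: [-1.878, 2.274, -0.285]
contact_force: [-0.2, 0.3, 0.2]
grip_width: -0.0001
```

```bash
python3 - <<'E'
from h import *
st()
h=.036;T=[]
for f in [18,30,40,50,60,70,80,90,98]:
    a=np.radians(f); T.append((h-.0765*np.cos(a)-.0101,.0,.042+.0765*np.sin(a)-.0182+.001))
print(np.round(T,4)); plan([(-.056,0,.048)]+T)
im,d=grab_frame('side')
save('side5c.png',cv2.resize(im[100:225,280:480],None,fx=4,fy=4,interpolation=cv2.INTER_CUBIC))
E
```

```text
t 13.4 tcp [ 0.4125 -0.3601  0.0462] rack [-0.0744 -0.0011  0.0462] F [-0.21  0.31  0.16] w -0.0001 q [ 0.66  0.46  0.03  2.16 -0.48  0.33 -0.64]
[[-0.187, -0.948, 0.257], [-0.982, 0.184, -0.034], [-0.015, -0.259, -0.966]]
[[-0.0469  0.      0.0484]
 [-0.0404  0.      0.063 ]
 [-0.0327  0.      0.074 ]
 [-0.0233  0.      0.0834]
 [-0.0124  0.      0.0911]
 [-0.0003  0.      0.0967]
 [ 0.0126  0.      0.1001]
 [ 0.0259  0.      0.1013]
 [ 0.0365  0.      0.1006]]
[ -0.6 -18.2   3.1]
[ 0.2 -8.9  1.9]
[ -0.  -10.1 -12.4]
[  0.  -10.2  -8.6]
[  0.1 -11.5  -6.7]
[  0.2 -12.5  -4.6]
[  0.2 -13.1  -2.3]
[  0.3 -13.3  -0. ]
[  0.3 -13.1   2.3]
[  0.3 -10.1   3.5]
```

View pics/side5c.png

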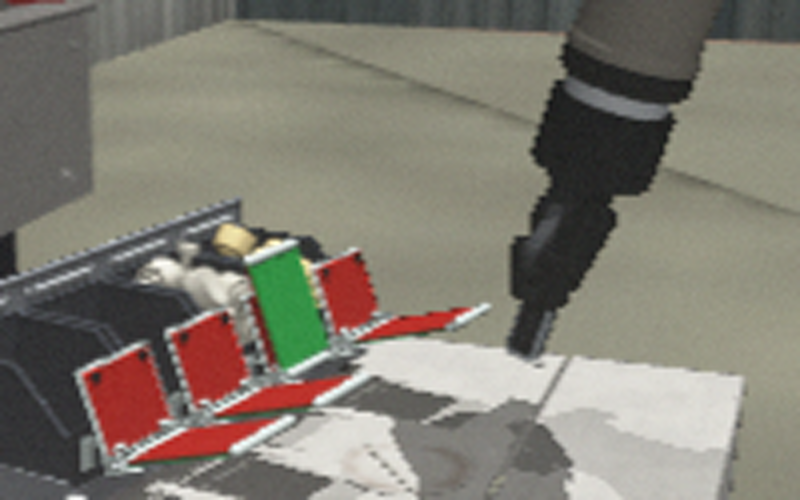

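{"fn": "servo_tool", "kwargs": {
  "increments": [0,-9,2,0,0,0,0,0,-9,2,0,0,0,0,0,-6,1,0,0,0,0,0,0,0,0,0,0,0,0,-6,-6,0,0,0,0,0,-5,-7,0,0,0,0,0,-5,-5,0,0,0,0,0,-5,-4,0,0,0,0]
}}

```text
clock: 14.45
tcp_pos: [0.4513, -0.3679, 0.0745]
orientation: [-1.878, 2.274, -0.285]
contact_force: [-0.5, -0.0, 0.1]
grip_width: -0.0001
```

```bash
python3 - <<'E'
from h import *
st()
im,d=grab_frame('side')
save('side6c.png',cv2.resize(im[100:225,280:480],None,fx=4,fy=4,interpolation=cv2.INTER_CUBIC))
plan([(-.0233,0,.0834),(-.0003,0,.0967),(.0259,0,.1013),(.0365,0,.1)])
E
```

```text
t 14.45 tcp [ 0.4513 -0.3679  0.0745] rack [-0.0348 -0.0003  0.0745] F [-0.46 -0.03  0.07] w -0.0001 q [ 0.57  0.45  0.1   2.08 -0.43  0.42 -0.73]
[[-0.187, -0.948, 0.257], [-0.982, 0.184, -0.034], [-0.015, -0.259, -0.966]]
[ -0.2 -12.1  -5.3]
[  0.5 -25.7  -6.9]
[  0.7 -26.5   2.4]
[ 0.3 -9.9  4. ]
```

View pics/side6c.png

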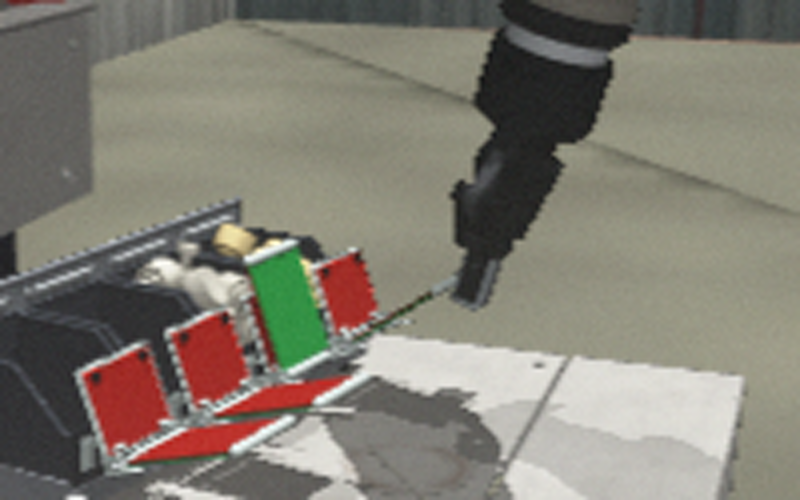

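The cream tag is rising: its rim is at crop (445,287), resting against the finger. I'll carry on along the arc.

{"fn": "servo_tool", "kwargs": {
  "increments": [0,-6,-3,0,0,0,0,0,-6,-3,0,0,0,0,0,-7,-2,0,0,0,0,0,-7,-2,0,0,0,0,0,-7,-2,0,0,0,0,0,-7,-1,0,0,0,0,0,-7,0,0,0,0,0,0,-7,0,0,0,0,0]
}}

```text
clock: 15.5
tcp_pos: [0.4991, -0.377, 0.1001]
orientation: [-1.879, 2.274, -0.283]
contact_force: [0.4, 0.7, -0.1]
grip_width: 0.0001
```

```bash
python3 - <<'E'
from h import *
st()
im,d=grab_frame('side')
save('side7c.png',cv2.resize(im[100:225,280:480],None,fx=4,fy=4,interpolation=cv2.INTER_CUBIC))
plan([(.0365,0,.1)])
E
```

```text
t 15.5 tcp [ 0.4991 -0.377   0.1001] rack [0.0138 0.001  0.1001] F [ 0.45  0.7  -0.06] w 0.0001 q [ 0.49  0.46  0.15  1.97 -0.39  0.51 -0.82]
[[-0.187, -0.948, 0.256], [-0.982, 0.184, -0.033], [-0.016, -0.258, -0.966]]
[  1.8 -20.6   6.1]
```

View pics/side7c.png

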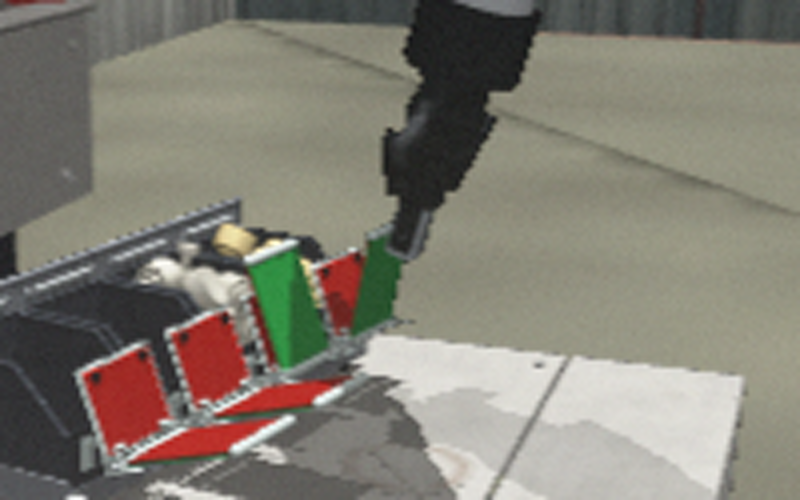

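{"fn": "servo_tool", "kwargs": {
  "increments": [0,-6,1,0,0,0,0,0,-6,2,0,0,0,0,0,-6,2,0,0,0,0,0,-4,1,0,0,0,0,0,0,0,0,0,0,0,0,0,0,0,0,0,0,0,12,0,0,0,0,0,0,20,-5,0,0,0,0]
}}

```text
clock: 16.55
tcp_pos: [0.4885, -0.3747, 0.0961]
orientation: [-1.88, 2.274, -0.282]
contact_force: [0.3, 0.9, 0.2]
grip_width: 0.0003
```

{"fn": "servo_tool", "kwargs": {
  "increments": [0,30,-15,0,0,0,0,0,30,-25,0,0,0,0,0,0,-30,0,0,0,0,0,0,-30,0,0,0,0,0,0,-30,0,0,0,0,0,0,0,0,0,0,0,0,0,0,0,0,0,0,0,0,0,0,0,0,0]
}}

```text
clock: 17.55
tcp_pos: [0.3986, -0.3591, 0.2054]
orientation: [-1.88, 2.275, -0.28]
contact_force: [0.6, -0.6, -0.5]
grip_width: 0.0
```

```bash
python3 - <<'E'
from h import *
st()
im,d=grab_frame('side'); save('side8c.png',cv2.resize(im[100:300,230:430],None,fx=3,fy=3,interpolation=cv2.INTER_CUBIC))
im,d=grab_frame('top'); np.savez('top8.npz',im=im,d=d); save('top8.png',cv2.resize(im[125:275,180:460],None,fx=2.8,fy=2.8))
P0=cloud('top',np.load('top0.npz')['d']);P1=cloud('top',d)
for P in (P0,P1):
  Q=P.reshape(-1,3);Q=Q[~np.isnan(Q[:,0])];L=np.c_[(Q-A)@xh,(Q-A)@yh,Q[:,2]]
  for yy in (0,.084,.168,.252):
    k=L[(abs(L[:,1]-yy)<.02)&(abs(L[:,0])<.11)&(L[:,2]>.03)&(L[:,2]<.14)]
    f=k[k[:,0]<.075]; print(yy,'front lx',np.percentile(f[:,0],2).round(4),'max z',np.percentile(f[:,2],98).round(4))
  b=L[(L[:,0]>.10)&(L[:,0]<.2)&(L[:,2]>.103)&(L[:,2]<.13)&(L[:,1]>-.04)&(L[:,1]<.29)]; print('back panel',b[:,0].mean().round(4),b[:,1].min().round(4),b[:,1].max().round(4))
E
```

```text
t 17.55 tcp [ 0.3986 -0.3591  0.2054] rack [-0.0882 -0.0031  0.2054] F [ 0.63 -0.57 -0.49] w 0.0 q [ 0.52  0.18  0.21  2.08 -0.29  0.69 -0.84]
[[-0.186, -0.949, 0.254], [-0.982, 0.184, -0.032], [-0.017, -0.256, -0.967]]
0 front lx -0.0385 max z 0.0908
0.084 front lx 0.0332 max z 0.1169
0.168 front lx 0.033 max z 0.1177
0.252 front lx -0.0384 max z 0.091
back panel 0.1715 -0.0399 0.2898
0 front lx 0.0331 max z 0.1176
0.084 front lx 0.0335 max z 0.1178
0.168 front lx -0.0387 max z 0.0907
0.252 front lx -0.0384 max z 0.0912
back panel 0.1711 -0.0398 0.2898
```

View pics/side8c.png

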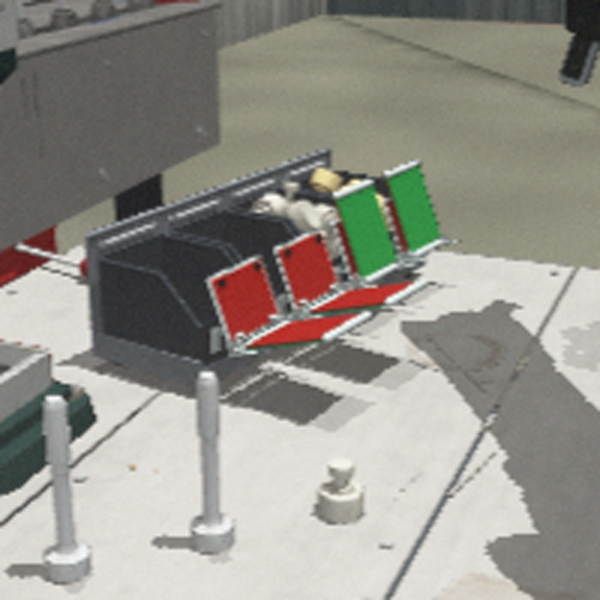

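View pics/top8.png

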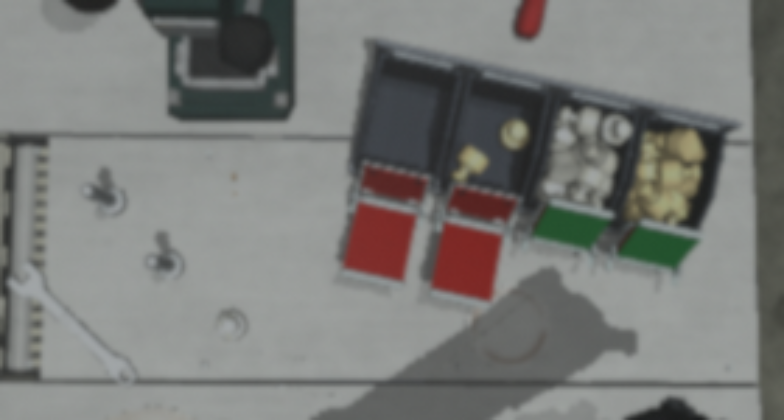

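All four tags are on the correct stop and nothing else has moved, so I'm handing in.

```bash
python3 -c "
from bench import *
print(hand_in())"
```

```text
the job is handed in; nothing more can be done
None
```

The job is handed in: the bins full of cream and white collars now show green, and the nearly empty and empty bins show red.

- **Moves:** I folded the tag of `bin_few` down by pushing its rim from behind. I raised the tag of `bin_cream` with a tilted fingertip under its rim, following its arc past upright. The tags of `bin_white` and `bin_bare` were already right and I didn't touch them.
- **Tags:** In the last images and depth data, the two raised tags match each other, and so do the two folded ones. Front edges are at +33 mm and −38.5 mm in rack coordinates, and each pair agrees to within about 1 mm, so every tag is on its stop.
- **Surroundings:** The rack's back panel measures within 0.5 mm of where it started. The pins, collar and spanner look unmoved in the pictures; I didn't measure them.
- **Arm:** It was about 0.1 m clear of the tags at about 17.7 s. Contact forces stayed within noise, under about 2 N.
- **Setback:** A steeper tilt I tried first, in free space, brought joints 5 and 6 to their range limits (−1.37 and 0.17 at the two-decimal readout). I backed off to about 15° of tilt before touching the tag, and no limit violation was reported.

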